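Start the filter cover's captive screw-knob and log the housing

TASK

A fresh filter is in the vacuum filter housing: fasten its cover by pushing the captive bar knob in against its spring and, keeping it pressed, turning it about a quarter turn clockwise until it is fully home and stays in. Then take the hand scanner from its cradle, hold it still for a second facing the square code label on the housing's sloping front, squarely and roughly 7 cm away without touching the housing, and stand it back in its cradle. Leave the glassware and other things on the bench where they are.

Things in the scene. Friction and masses are not known exactly. Their poses are not given: they have to be found in the camera images.
- knob_grip (a point): grip point of the knob on the housing's sloping front, left half seen from the robot: black bar 70 long, 16 thick, 28 mm tall over a 48 mm flange. On the axis, 12 mm below the bar's top, 48 mm off the front when not pressed, 25 mm above the flange. Moves with the knob. z: out along the axis, 34 deg from vertical; x: along the bar; y: across. Push along -z, 4 to 10 N; clockwise is about -z
- knob_press (a joint): how far the knob is pressed in, m: 0 sprung fully out, 0.012 the limit. Its thread is blocked until it is pressed in at least 0.006; turning then draws it in to 0.009, where it stays when home
- knob_turn (a joint): clockwise turn of the knob, rad: 0 to 0.3 at the start, thread entered at about 0.45, fully home from 1.3 to the stop at 1.55; stays where it is left
- label (a point): centre of the 56 mm square paper label with a black square code, flat on the right half (seen from the robot) of the same sloping front, 135 mm from the knob's axis. z: out of the face, 34 degrees from vertical, leaning to the housing's front; x: up the slope; y: to the left along the face
- unit: the vacuum filter housing: white, wedge-shaped, fixed, 185 deep (x) x 270 wide (y) x 141 mm tall; a hose nipple at its back left corner reaches 193 mm. Origin: centre of its underside; its sloping front faces its -x. The slope rises 34 degrees from 35 mm at the front edge to 141 mm
- scanner: the grey hand scanner, 130 mm long, 0.22 kg: a head 54 x 46 x 40 mm (x, y, z) with a straight handle 34 x 30 mm (x, y) above it from z = 40 to 130 mm. Origin: centre of the window in the head's end face; it looks along its -z. It stands in its cradle, window down, handle up
- cradle: the scanner's cradle: a fixed black open-topped socket, 74 x 66 x 42 mm outside, inside 64 x 56 mm (x, y), inner floor 5 mm above its origin, on a 110 x 100 mm foot. Origin: centre of its underside; it may stand left or right of the housing
- jug: white plastic beaker-jug, 100 mm wide, 125 mm tall, with a side handle; loose bystander. Origin: centre of its underside
- media_bottle: glass media bottle, 86 mm wide, 180 mm tall; loose bystander. Origin: centre of its underside
- flask: long-necked measuring flask, 84 mm wide, 206 mm tall; loose bystander. Origin: centre of its underside
- dish: flat round dish, 94 mm wide, 18 mm high; loose bystander. Origin: centre of its underside
- filter_box: cardboard box, 120 x 120 x 50 mm; loose bystander. Origin: centre of its underside
- wash_bottle: white wash bottle, 72 mm wide, 180 mm tall with its spout; loose bystander. Origin: centre of its underside
There are look-alikes about, which are no part of the job. There is more than one size of the scanner; the one meant has the size given above.

How it is judged (in metres and radians):
On the way, in this order (a step that is already met when the one before it is completed fails the run):
1. the knob is pressed in at least 6 mm (value of joint knob_press above 0.006 m), for 0.05 s.
2. the knob is turned home (at least 1.3 rad) and in at least 7 mm (value of joint knob_turn above 1.3 rad and value of joint knob_press above 0.007 m), for 0.2 s.
3. the gripped scanner is held still for 0.8 s, square to the label within 13 degrees, sighted within 20 mm of its centre each way, 30 to 130 mm off (x of label in the frame of scanner between -0.02 and 0.02 m and y of label in the frame of scanner between -0.02 and 0.02 m and z of label in the frame of scanner between -0.13 and -0.03 m and angle between the z axis of scanner and the z axis of label, either way round below 0.24 rad and linear speed of scanner below 0.03 m/s and angular speed of scanner below 0.25 rad/s and contact force between the fingers and scanner above 1 N), for 0.8 s.
At the end, for the whole second after the job is handed in: The knob is home by itself (turned at least 1.3 rad, in at least 7 mm), and the scanner stands released and at rest in its cradle, window down (within 12 mm of its centre in each direction, less than 10 mm above the cradle's underside, upright within 0.15 rad) (all of step 2 and x of scanner in the frame of cradle between -0.012 and 0.012 m and y of scanner in the frame of cradle between -0.012 and 0.012 m and z of scanner in the frame of cradle below 0.01 m and angle between scanner's own z axis and vertical below 0.15 rad and linear speed of scanner below 0.02 m/s); the robot touches nothing.
It fails at once if the scanner presses on the housing with more than 3 N (contact force between scanner and unit above 3 N).
It fails at once if a loose bystander is moved more than 40 mm (distance of any of jug, media_bottle, flask, dish, filter_box, wash_bottle from where it was at the start of the episode above 0.04 m).
It also fails if it takes over 70 s, if anything falls off the work surface, if the arm or the gripper's body presses on something with over 40 N, if the wrist force passes 120 N, or if a joint passes its speed limit or range.

ROBOT

A 6-joint arm with a two-finger parallel gripper is mounted at the origin on the work surface. World frame = base frame: x ahead of the robot, y to its left, z up, the work surface at z = 0. Lengths are in mm, angles in rad, forces in N, time in s.
With the tool pointing down it reaches from about 275 to 750 mm from the base axis. Payload 10.2 kg.
Tool frame: the origin (TCP) lies midway between the tips of the shut fingers; the grasp point (between the pads) lies 19 mm behind it (ctrl.grasp_offset is the distance from the TCP to the grasp point, in mm); z points along the fingers, y is the line along which they close (so a half turn about z gives the same grasp; the last joint's range is limited). The gripper opens to 85 mm and grips with 20 to 120 N. Pads are 22 mm wide; open, the fingers measure 114 mm over their backs; the gripper's body (76 mm by 85 mm) begins 54 mm behind the grasp point. The pads swing forward as they close: fully open they stand 13 mm farther back than shut.
Start: joints at [-1.499, 0.313, 1.498, -0, 1.331, -0.223], TCP at [152.525, -502.362, 231.294] pointing down, gripper open.
Joint ranges: [-2.94, 2.94], [-0.97, 2.17], [0.19, 2.56], [-1.23, 4.37], [0.02, 3.11], [-2.88, 2.88]. Speed limits (rad/s): [2.39, 2.39, 3.01, 3.14, 3.14, 3.14].

INTERFACE

Orientations are given as a unit quaternion [w, x, y, z].
In Python, from rig import ctrl, viewer, models gives the robot as it stands. The module is installed in compiled form; this text tells all that it offers.
- The arm moves only by the shell command python3 -m pendant 'ROWS' [OPENING] [FORCE]. ROWS is text: rows parted by semicolons, each of 4 numbers parted by spaces: the shift along the tool's x, y, z in m, then the turn about the tool's z in rad. In form: x y z yaw; .... A call has 1 to 10 rows; each row shifts and turns the commanded pose from where the row before left it, along the tool's axes as they then stand; what a row does not reach is not made up. A row lasts 1/8 s, in which the tool goes at most 62.5 mm and 10.7 degrees, less where a joint would pass 70% of its speed; a pose out of reach is approached as far as the arm can. A call is refused whole if a number of a shift passes 0.0625 or a number of a turn 0.188, either way. A call with a gripper value outside its range is refused whole. OPENING is the opening, from 0 (shut) to 1 (fully open), set as the call begins (- or left out, the last holds). The fingers move at their own pace and stop on an object; FORCE is the grip in N (left out, the last holds). Time passes only in rows, so rows that do not move let the fingers close. It gives the time, the measured TCP pose, the force, the opening and the grip force at its end, in the units of the state.
- ctrl.sense(): the state, without advancing time (a new reading comes with each control period).
- viewer.capture(name): name is "side" or "top"; returns a dict with "color" (400x640x3 uint8, red, green, blue), "vertical_fov" (degrees; the focal length in pixels is half the picture's height over the tangent of half this angle, whatever the lens; pixels are square), "cx", "cy" (the principal point, pixels), "dist" ([k1, k2, p1, p2, k3] as OpenCV has them; the pictures are not rectified), "pose" (4x4, takes a point from camera to world coordinates). Camera axes: x right, y down, z forward; pixel columns grow to the right and rows downward; lengths in mm; the calibration is good to about 2 mm. A picture is of the moment at which its call begins. There is no depth.
- ctrl.finish_job(): hands the job in; it is judged then, once.
Trained networks look in the newest picture that a camera, given by its name, has taken for a name from the list of things; names that differ only in an ending like _2 or _b are one class to them, and where a whole thing is asked for, a point or a joint stands for the part that bears it (a point fixed in the world has none). Each returns a list of dicts, best first, with "p" (0 to 1); they miss things now and then, are a little off and sometimes report something else, mostly with a low value. They report only what shows in the picture. A call takes as long as a camera call. They do not tell look-alikes from the thing itself.
- models.boxes_of(camera, query): "at" ([x, y, z] in mm, in world coordinates, good to about 4 mm: the middle of the surface that is visible of it).
The state is a dict: "time_s": time; "joints": joint angles; "dq": joint speeds; "tau": joint torques, N m; "eef_pos": TCP position; "ee_rot": TCP orientation; "force": force on the tool from outside, world axes, zero at the start; "wrist_torque": the same for the moment, N m; "grip_width": opening from 0.0 (shut) to 1.0 (fully open); "grip_force": force on a finger pad.
Only numpy, scipy, OpenCV 4.12 (cv2) and the standard library are available. Lean on these libraries where they do the work, as an engineer would, in place of code of your own. Each camera call takes 0.05 s, during which the arm holds its last target. There are 200 camera calls.

## Working session

There is one attempt and no reset: what is moved stays moved. The work goes in short steps, Python scripts to look and compute and a shell command to move; the robot and the scene stay as the last step left them, time stands still between calls to the robot, and variables do not carry over. Pictures are saved under pics/ and viewed, at most 10 in all, crops included, and the job is handed in when it is done.

```bash
mkdir -p pics; ls
cat > h.py <<'E'
import numpy as np, cv2
from rig import ctrl, viewer, models
def cap(n,f=None):
    c=viewer.capture(n)
    if f: cv2.imwrite('pics/'+f,c['color'][:,:,::-1])
    return c
def K(c):
    f=200/np.tan(np.radians(c['vertical_fov'])/2)
    return np.array([[f,0,c['cx']],[0,f,c['cy']],[0,0,1.]])
def ray(c,u,v):
    p=cv2.undistortPoints(np.array([[[u,v]]],float),K(c),np.array(c['dist'],float))[0,0]
    T=np.array(c['pose']);d=T[:3,:3]@np.array([p[0],p[1],1]);return T[:3,3],d/np.linalg.norm(d)
def onplane(c,u,v,p0,n):
    o,d=ray(c,u,v);return o+d*(np.dot(np.array(p0)-o,n)/np.dot(d,n))
def onz(c,u,v,z): return onplane(c,u,v,[0,0,z],np.array([0,0,1.]))
def proj(c,P):
    T=np.linalg.inv(np.array(c['pose']));r=cv2.Rodrigues(T[:3,:3])[0]
    return cv2.projectPoints(np.array(P,float).reshape(-1,1,3),r,T[:3,3],K(c),np.array(c['dist'],float))[0][:,0]
def tri(c1,p1,c2,p2):
    o1,d1=ray(c1,*p1);o2,d2=ray(c2,*p2)
    A=np.stack([d1,-d2],1);s=np.linalg.lstsq(A,o2-o1,rcond=None)[0]
    a,b=o1+s[0]*d1,o2+s[1]*d2;return (a+b)/2,np.linalg.norm(a-b)
E
python3 - <<'E'
from h import *
for n in('side','top'):
    c=cap(n,n+'0.png');print(n,c['vertical_fov'],np.round(c['pose'],3).tolist())
    for q in 'knob_grip label unit scanner cradle jug media_bottle flask dish filter_box wash_bottle'.split():
        print(q,[(np.round(r['at']).tolist(),round(r['p'],2)) for r in models.boxes_of(n,q)][:4])
print(ctrl.sense(),ctrl.grasp_offset)
E
```

```text
pics
side 48.10562319861004 [[-0.933, -0.268, 0.24, 155.54], [-0.36, 0.685, -0.633, 980.444], [0.005, -0.677, -0.736, 1220.851], [0.0, 0.0, 0.0, 1.0]]
knob_grip []
label [([709.0, 62.0, 99.0], 0.69)]
unit [([712.0, 26.0, 90.0], 0.67)]
scanner [([441.0, 363.0, 82.0], 0.78), ([299.0, 365.0, 89.0], 0.73), ([435.0, 381.0, 3.0], 0.44)]
cradle []
jug [([498.0, -269.0, 80.0], 0.97)]
media_bottle [([651.0, 391.0, 115.0], 0.86)]
flask [([645.0, -381.0, 70.0], 0.83), ([649.0, 393.0, 111.0], 0.35), ([435.0, 379.0, 4.0], 0.16)]
dish [([418.0, -53.0, 19.0], 0.97)]
filter_box [([594.0, 523.0, 49.0], 0.83), ([700.0, 74.0, 126.0], 0.17)]
wash_bottle [([543.0, -462.0, 103.0], 0.79)]
top 52.52723893958091 [[0.018, -0.981, 0.194, 259.184], [-1.0, -0.021, -0.015, 21.816], [0.019, -0.194, -0.981, 1401.785], [0.0, 0.0, 0.0, 1.0]]
knob_grip []
label [([709.0, 45.0, 105.0], 0.6)]
unit [([707.0, -14.0, 104.0], 0.98)]
scanner [([298.0, 336.0, 114.0], 0.76), ([446.0, 332.0, 83.0], 0.64)]
cradle [([433.0, 328.0, 2.0], 0.58), ([701.0, 58.0, 128.0], 0.17)]
jug [([506.0, -311.0, 48.0], 0.74)]
media_bottle [([648.0
[... 281 characters left out ...]
9942881e+00,  3.12921418e-01,  1.49769778e+00, -3.25432837e-06,
        1.33100194e+00, -2.23381712e-01]), 'dq': array([ 8.17977187e-04,  6.69727301e-04, -8.77447158e-04, -9.63305335e-04,
        4.09289472e-05, -1.01891659e-03]), 'tau': array([ 1.25285344e-03, -4.12165654e+01, -2.59898061e+01, -4.99375346e-05,
        6.07185284e-04, -2.54026526e-05]), 'eef_pos': array([ 152.50968907, -502.36717895,  231.2840457 ]), 'ee_rot': array([-1.43236774e-05,  9.89159946e-01,  1.46842097e-01, -4.94374484e-07]), 'force': array([-0.04071135,  0.40325588,  0.58424837]), 'wrist_torque': array([ 0.01436008,  0.05021974, -0.02541077]), 'grip_force': 0.0, 'grip_width': 1.0007078256021553} 18.700000000000003
```

View pics/side0.png

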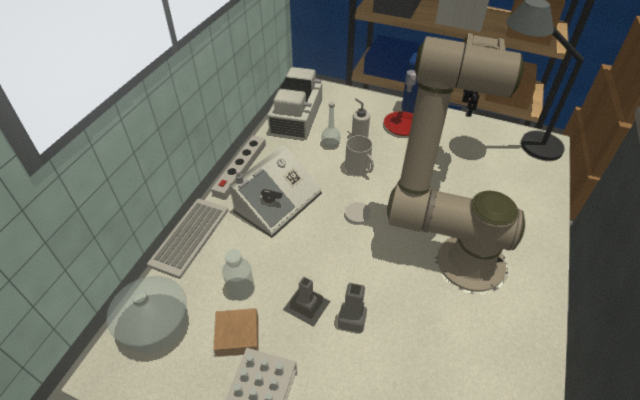

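View pics/top0.png

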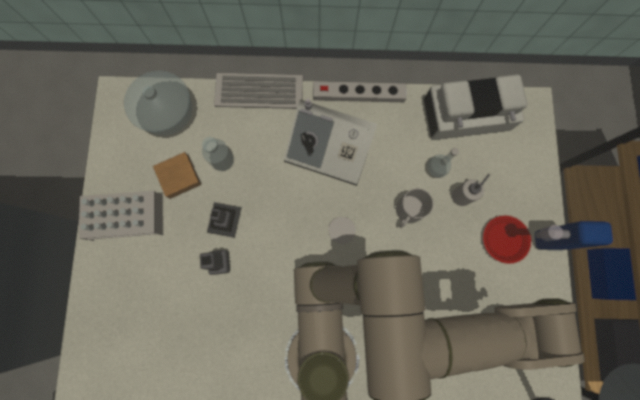

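The overview shows the housing at side (277,190) / top (328,145), with the knob at side (270,197) and the label at side (293,176). The scanner is in its cradle at side (306,300) / top (224,218). The look-alike scanner stands loose at side (352,305). I'll zoom in on the housing and cradle next.

Run:
```python
import cv2,numpy as np
s=cv2.imread('pics/side0.png');t=cv2.imread('pics/top0.png')
def z(i,x,y,w,h): return cv2.resize(i[y:y+h,x:x+w],(400,300),interpolation=cv2.INTER_CUBIC)
cv2.imwrite('pics/z1.png',np.vstack([np.hstack([z(s,228,145,100,75+15),z(t,280,95,100,90)]),np.hstack([z(s,280,270,80,60),z(t,192,195,60,45)])]))
```

```text
(no output)
```

View pics/z1.png

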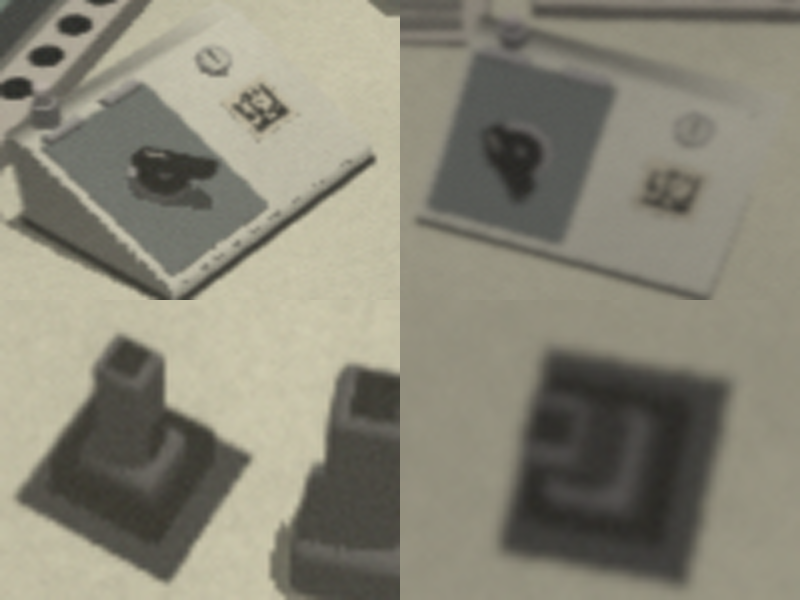

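Run:
```python
from h import *
s=cap('side');t=cap('top')
S=lambda x,y:(228+x/4-.4,145+y*.3-.4)
T=lambda x,y:(280+(x-400)/4-.4,95+y*.3-.4)
L,e=tri(s,S(260,107),t,T(668,190));print('label',L,e)
for n,a,b in[('barA',(140,155),(490,137)),('barB',(210,162),(520,190)),('panelFrontR',(268,208),(563,243)),('panelFL',(172,275),(430,205)),('panelBackR',(140,85),(615,82)),('panelBL',(45,145),(472,55)),('frontR',(374,155),(708,290)),('frontL',(165,290),(420,213))]:
    P,e=tri(s,S(*a),t,T(*b));print(n,P.round(1),round(e,1))
T2=lambda x,y:(192+(x-400)*.15-.4,195+(y-300)*.15-.4)
S2=lambda x,y:(280+x*.2-.4,270+(y-300)*.2-.4)
print('foot top z~5?')
for p in[(550,348),(733,378),(690,585),(500,550)]: print(onz(t,*T2(*p),5).round(1))
for p in[(15,495),(165,580),(252,457)]: print(onz(s,*S2(*p),5).round(1))
# handle top: 
print('handle');
for p in[(540,405),(585,410),(580,460),(530,455)]: print(onz(t,*T2(*p),135).round(1))
for p in[(97,365),(150,383),(163,347),(118,333)]: print(onz(s,*S2(*p),135).round(1))
```

```text
label [676.16305477 -71.76027984  88.57321259] 0.9733259860405642
barA [713.5  78.4 142.1] 6.1
barB [663.4  52.7 126.7] 3.4
panelFrontR [633.3  15.5  32.2] 2.2
panelFL [671.5 132.8  34.9] 1.6
panelBackR [771.4 -24.1 131.8] 5.2
panelBL [796.3  95.3 142.8] 2.5
frontR [ 586.8 -114.2    8.5] 11.0
frontL [670.6 143.1  20.8] 5.8
foot top z~5?
[509.7 383.6   5. ]
[495.8 287.3   5. ]
[387.3 303.2   5. ]
[403.4 401.9   5. ]
[510.9 388.4   5. ]
[404.8 407.7   5. ]
[385.9 311.4   5. ]
handle
[458.9 352.8 135. ]
[457.  331.4 135. ]
[433.1 332.1 135. ]
[435.  355.7 135. ]
[464.  359.3 135. ]
[431.5 359.3 135. ]
[433.6 334.5 135. ]
[461.2 335.1 135. ]
```

The label comes out at z≈89, mid-slope as the geometry requires. The unit's yaw is about -18°, the knob grip is near (692,65,128), and the scanner is near (448,346) with yaw about -10°. The pendant gives no tilt directly, so I'll go out high and see how the pose behaves at the edge of reach.

```bash
python3 -m pendant '0 0 -0.055 0.15;0 0 -0.055 0.15;0 0 -0.055 0.15;0 0 -0.02 0.16'; 
python3 -m pendant '0.03 0.043 0 0;0.03 0.043 0 0;0.03 0.043 0 0;0.03 0.043 0 0;0.03 0.043 0 0;0.03 0.043 0 0;0.03 0.043 0 0;0.03 0.043 0 0;0.03 0.043 0 0;0.03 0.043 0 0'
```

```text
time_s: 1.8
eef_pos: [152.6, -502.5, 419.7]
ee_rot: [0.003, 0.987, -0.159, 0.001]
force: [-0.2, -0.9, -0.5]
grip_width: 1.0
grip_force: 0.0
time_s: 3.05
eef_pos: [231.5, -764.8, 308.6]
ee_rot: [0.074, 0.984, -0.156, 0.036]
force: [0.4, 0.4, 0.6]
grip_width: 0.998
grip_force: 0.0
```

```bash
cat >> h.py <<'E'
from scipy.spatial.transform import Rotation as Rn
def st():
    s=ctrl.sense();q=s['ee_rot'];return np.array(s['eef_pos']),Rn.from_quat([q[1],q[2],q[3],q[0]]).as_matrix(),s
def rel(target,offs=0,pr=True):
    p,R,s=st();d=R.T@(np.array(target)-p);
    z=R[:,2];print('t',s['time_s'],'p',p.round(1),'z',z.round(3),'tilt',np.degrees(np.arccos(-z[2])).round(1),'az',np.degrees(np.arctan2(z[1],z[0])).round(1),'xaxis',R[:,0].round(3),'y',R[:,1].round(3),'j',np.round(s['joints'],2));print('move tool mm',d.round(1));return d
E
python3 -m pendant '0 -0.05 0 0;0 -0.05 0 0'; python3 -c "
from h import *
rel([571,-185,400])"
```

```text
time_s: 3.3
eef_pos: [257.5, -690.5, 298.3]
ee_rot: [0.074, 0.984, -0.157, 0.036]
force: [1.3, -1.2, 1.2]
grip_width: 0.997
grip_force: 0.0
t 3.3 p [ 257.5 -690.5  298.3] z [ 0.047 -0.156 -0.987] tilt 9.4 az -73.1 xaxis [ 0.948 -0.304  0.094] y [-0.315 -0.94   0.134] j [-1.38  0.71  0.72  0.02  1.55  0.51]
move tool mm [ 153.1 -560.  -164.5]
```

```bash
python3 -c "
from h import *
rel([560,-20,420])"; python3 -m pendant '0.005 -0.055 -0.018 0;0.005 -0.055 -0.018 0;0.005 -0.055 -0.018 0;0.005 -0.055 -0.018 0;0.005 -0.055 -0.018 0;0.005 -0.055 -0.018 0;0.005 -0.055 -0.018 0;0.005 -0.055 -0.018 0;0.005 -0.055 -0.018 0;0.005 -0.055 -0.018 0'; python3 -c "
from h import *
rel([560,-20,420])"
```

```text
t 3.3 p [ 257.5 -690.5  298.3] z [ 0.047 -0.156 -0.987] tilt 9.4 az -73.1 xaxis [ 0.948 -0.304  0.094] y [-0.315 -0.94   0.134] j [-1.38  0.71  0.72  0.02  1.55  0.51]
move tool mm [  94.3 -709.  -210.6]
time_s: 4.55
eef_pos: [469.4, -158.9, 408.9]
ee_rot: [0.074, 0.984, -0.157, 0.036]
force: [-0.8, -0.6, 0.1]
grip_width: 0.998
grip_force: 0.0
t 4.55 p [ 469.4 -158.9  408.9] z [ 0.048 -0.158 -0.986] tilt 9.5 az -73.0 xaxis [ 0.948 -0.303  0.095] y [-0.314 -0.94   0.135] j [-0.5   0.14  1.28 -0.12  1.61  1.37]
move tool mm [  44.9 -157.5  -28.4]
```

```bash
python3 -m pendant '0.015 -0.05 -0.01 0;0.015 -0.05 -0.01 0;0.015 -0.05 -0.008 0;0.057 -0.019 -0.01 0;0.057 -0.019 -0.01 0;0.057 -0.019 -0.01 0;0.057 -0.019 -0.01 0;0.057 -0.019 -0.01 0'; python3 -c "
from h import *
rel([560,-20,420])"
```

```text
time_s: 5.55
eef_pos: [728.3, -22.7, 411.9]
ee_rot: [0.072, 0.983, -0.153, 0.069]
force: [0.1, 0.7, 1.1]
grip_width: 0.999
grip_force: 0.0
t 5.55 p [728.3 -22.7 411.9] z [ 0.113 -0.162 -0.98 ] tilt 11.4 az -55.2 xaxis [ 0.944 -0.292  0.157] y [-0.311 -0.943  0.12 ] j [-0.14  0.85  0.19 -0.16  1.97  1.67]
move tool mm [-158.3   50.8  -27.4]
```

```bash
python3 -m pendant '0.055 -0.018 0.006 0;0.055 -0.018 0.006 0;0.055 -0.018 0.006 0;0.055 -0.018 0.006 0'; python3 -c "
from h import *
rel([560,-20,420])"
```

```text
time_s: 6.05
eef_pos: [803.9, -25.3, 337.9]
ee_rot: [0.066, 0.979, -0.148, 0.126]
force: [0.5, 0.4, -0.3]
grip_width: 0.998
grip_force: 0.0
t 6.05 p [803.9 -25.3 337.9] z [ 0.227 -0.167 -0.959] tilt 16.4 az -36.3 xaxis [ 0.924 -0.273  0.267] y [-0.307 -0.947  0.092] j [-0.13  0.96  0.19 -0.14  1.74  1.7 ]
move tool mm [-204.9   77.4 -135.1]
```

```bash
python3 -m pendant '0.048 -0.009 -0.029 0;0.048 -0.009 -0.029 0;0.048 -0.009 -0.029 0;0.048 -0.009 -0.029 0'; python3 -c "
from h import *
rel([560,-20,420])"
```

```text
time_s: 6.55
eef_pos: [796.5, -26.5, 414.0]
ee_rot: [0.06, 0.97, -0.142, 0.188]
force: [-0.2, -0.2, -0.1]
grip_width: 1.0
grip_force: 0.0
t 6.55 p [796.5 -26.5 414. ] z [ 0.347 -0.17  -0.922] tilt 22.7 az -26.1 xaxis [ 0.889 -0.253  0.381] y [-0.298 -0.952  0.063] j [-0.14  0.86  0.19 -0.12  1.71  1.68]
move tool mm [-209.6   64.8  -88.8]
```

```bash
python3 -m pendant '0.056 -0.013 -0.01 0;0.056 -0.013 -0.01 0;0.056 -0.013 -0.008 0;0.056 -0.013 -0.008 0;0.056 -0.013 -0.006 0;0.056 -0.013 -0.006 0'
python3 - <<'E'
from h import *
rel([692,65,128])
c=cap('top','top1.png');s=cap('side','side1.png')
for q in('knob_grip','label','unit'):
  for k in('top','side'): print(q,k,[(np.round(r['at']).tolist(),round(r['p'],2)) for r in models.boxes_of(k,q)][:3])
E
```

```text
time_s: 7.3
eef_pos: [837.5, -29.7, 441.5]
ee_rot: [0.05, 0.949, -0.131, 0.282]
force: [-0.5, -0.8, 0.3]
grip_width: 0.997
grip_force: 0.0
t 7.3 p [837.5 -29.7 441.5] z [ 0.522 -0.17  -0.836] tilt 33.3 az -18.0 xaxis [ 0.807 -0.221  0.548] y [-0.278 -0.96   0.022] j [-0.15  0.86  0.19 -0.09  1.52  1.68]
move tool mm [-310.2  -57.4  170.1]
knob_grip top []
knob_grip side []
label top [([686.0, -80.0, 95.0], 0.63)]
label side [([708.0, 62.0, 101.0], 0.8), ([649.0, 388.0, 112.0], 0.59)]
unit top [([691.0, -90.0, 101.0], 0.56)]
unit side [([709.0, 27.0, 87.0], 0.97)]
```

The label's predicted position and the tool tilt (33.3° at azimuth -18°) both match the slope normal. I'll overlay the modelled bar, flange, label and slope outline to check yaw and bar angle.

```bash
cat >> h.py <<'E'
def unit(L=(676.2,-71.8,88.6),yaw=-18,bar=44):
    a=np.radians(yaw);x=np.array([np.cos(a),np.sin(a),0]);y=np.array([-np.sin(a),np.cos(a),0]);t=np.radians(34)
    z=np.array([0,0,1.]);e1=x*np.cos(t)+z*np.sin(t);n=-x*np.sin(t)+z*np.cos(t);L=np.array(L,float)
    k=L+135*y;b=np.radians(bar);u=np.cos(b)*e1+np.sin(b)*y;v=np.cross(n,u)
    return dict(x=x,y=y,e1=e1,n=n,L=L,k=k,u=u,v=v,g=k+48*n)
E
cat > ov.py <<'E'
from h import *
import sys
yaw,bar=float(sys.argv[1]),float(sys.argv[2]);U=unit(yaw=yaw,bar=bar)
s=cap('side');t=cap('top');out=[]
for c,f,(x0,y0) in((s,'side0.png',(228,135)),(t,'top0.png',(280,85))):
    im=cv2.imread('pics/'+f)[y0:y0+100,x0:x0+100];im=cv2.resize(im,(400,400),interpolation=cv2.INTER_CUBIC)
    def dr(P,col):
        p=(proj(c,P)-[x0,y0]+.5)*4;cv2.polylines(im,[np.round(p).astype(int)],True,col,1)
    g=U['g']+12*U['n'];u,v=U['u'],U['v'];sg=[(1,1),(1,-1),(-1,-1),(-1,1)]
    dr([g+35*i*u+8*j*v for i,j in sg],(0,255,255))
    dr([g-28*U['n']+35*i*u+8*j*v for i,j in sg],(0,255,0))
    dr([U['L']+28*i*U['e1']+28*j*U['y'] for i,j in sg],(0,0,255))
    m=U['L']+67.5*U['y'];dr([m+94.7*i*U['e1']+135*j*U['y'] for i,j in sg],(255,0,0))
    out.append(im)
cv2.imwrite('pics/'+sys.argv[3],np.hstack(out))
E
python3 ov.py -18 44 ov1.png
```

```text
(no output)
```

View pics/ov1.png

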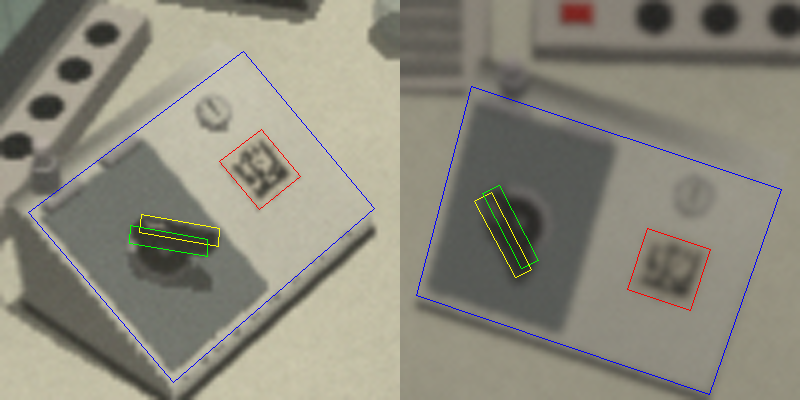

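The blue outline and red label square lie right on the housing. The bar overlay covers the knob in both views, at side (175,235) and top (508,230). The pose is good, so I'll approach the knob.

```bash
python3 -m pendant '0 0 0 -0.18;0 0 0 -0.18;0 0 0 -0.18;0 0 0 -0.18;0 0 0 -0.05' 0.7 40
python3 - <<'E'
from h import *
U=unit(); print({k:v.round(3) for k,v in U.items()})
R=st()[1]; print('bar in tool',R.T@U['u'],'-n in tool',R.T@-U['n'])
rel(U['g']+61*U['n']); print('g',U['g'])
E
```

```text
time_s: 8.43
eef_pos: [837.1, -29.7, 441.1]
ee_rot: [0.153, 0.929, 0.236, 0.241]
force: [0.1, 1.0, -0.5]
grip_width: 0.693
grip_force: 0.0
{'x': array([ 0.951, -0.309,  0.   ]), 'y': array([0.309, 0.951, 0.   ]), 'e1': array([ 0.788, -0.256,  0.559]), 'n': array([-0.532,  0.173,  0.829]), 'L': array([676.2, -71.8,  88.6]), 'k': array([717.917,  56.593,  88.6  ]), 'u': array([0.782, 0.476, 0.402]), 'v': array([-0.325,  0.862, -0.388]), 'g': array([692.39 ,  64.887, 128.394])}
bar in tool [ 0.99895563  0.04430828 -0.01115433] -n in tool [0.01071085 0.01023394 0.99989027]
t 8.425 p [837.1 -29.7 441.1] z [ 0.52  -0.17  -0.837] tilt 33.2 az -18.1 xaxis [0.772 0.512 0.376] y [ 0.365 -0.842  0.397] j [-0.15  0.86  0.19 -0.09  1.53  0.9 ]
move tool mm [-181.5 -257.4  109.6]
g [692.38973961  64.88703499 128.39380348]
```

```bash
python3 -m pendant '-0.03 -0.043 0.0 0;-0.03 -0.043 0.012 0;-0.03 -0.043 0.024 0;-0.03 -0.043 0.024 0;-0.03 -0.043 0.024 0;-0.03 -0.043 0.024 0;0 0 0 0.04'
python3 - <<'E'
from h import *
U=unit(); R=st()[1]; print('bar in tool',R.T@U['u'])
rel(U['g']+61*U['n'])
c=cap('top');s=cap('side');o=[]
p=U['g'];
for k in(c,s):
    x,y=proj(k,[p])[0].astype(int);o.append(cv2.resize(k['color'][y-50:y+50,x-50:x+50,::-1],(400,400),interpolation=cv2.INTER_CUBIC))
cv2.imwrite('pics/a.png',np.hstack(o))
E
```

```text
time_s: 9.3
eef_pos: [685.4, 66.1, 198.0]
ee_rot: [0.146, 0.935, 0.216, 0.24]
force: [0.0, -0.9, 0.3]
grip_width: 0.698
grip_force: 0.0
bar in tool [ 0.99980812  0.00168668 -0.01951592]
t 9.3 p [685.4  66.1 198. ] z [ 0.512 -0.17  -0.842] tilt 32.6 az -18.4 xaxis [0.791 0.475 0.385] y [ 0.334 -0.864  0.377] j [-0.01  0.47  1.48 -0.27  0.67  1.27]
move tool mm [-23.1 -23.8   1.4]
```

View pics/a.png

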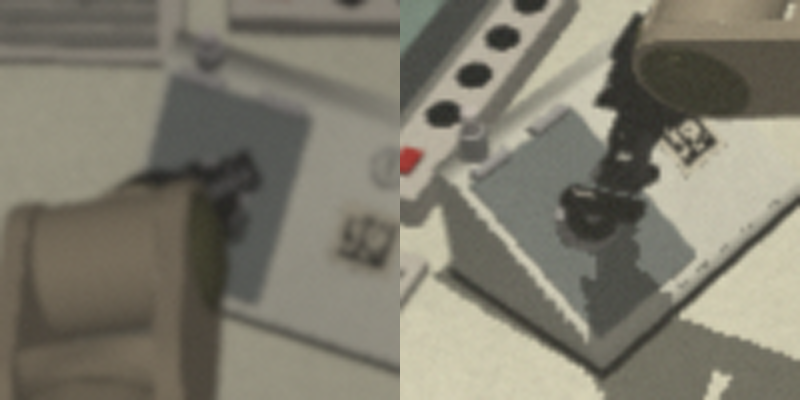

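The open gripper is above the knob with the bar clear below it: right panel, flange at (590,220). The pose agrees, so I'll descend.

```bash
python3 -m pendant '-0.012 -0.012 0 0;-0.011 -0.012 0 0;0 0 0.025 0;0 0 0.025 0;0 0 0.02 0;0 0 0.008 0;0 0 0 0'
python3 - <<'E'
from h import *
U=unit(); rel(U['g']-19*U['n'])
E
```

```text
time_s: 10.28
eef_pos: [703.7, 61.0, 120.1]
ee_rot: [0.148, 0.934, 0.215, 0.244]
force: [-0.1, -0.3, 0.3]
grip_width: 0.701
grip_force: 0.0
t 10.275 p [703.7  61.  120.1] z [ 0.52  -0.171 -0.837] tilt 33.2 az -18.2 xaxis [0.788 0.474 0.393] y [ 0.33  -0.864  0.382] j [-0.02  0.59  1.5  -0.33  0.51  1.34]
move tool mm [-3.7 -3.8  5.5]
```

```bash
python3 -m pendant '-0.003 -0.003 0.002 0;0 0 0 0;0 0 0 0;0 0 0 0;0 0 0 0;0 0 0 0' 0 40
python3 - <<'E'
from h import *
U=unit(); rel(U['g']-19*U['n']);print(st()[2]['wrist_torque'])
E
```

```text
time_s: 11.02
eef_pos: [701.4, 61.9, 116.3]
ee_rot: [0.148, 0.934, 0.215, 0.245]
force: [-1.8, -2.2, 5.2]
grip_width: 0.18
grip_force: 47.6
t 11.025 p [701.4  61.9 116.3] z [ 0.52  -0.171 -0.837] tilt 33.2 az -18.2 xaxis [0.788 0.474 0.393] y [ 0.33  -0.864  0.382] j [-0.02  0.59  1.52 -0.34  0.5   1.35]
move tool mm [-0.7 -0.8  3.6]
[-0.37781263 -0.01107721 -0.30180142]
```

```bash
python3 -m pendant '0 0 0.004 0;0 0 0.004 0;0 0 0.002 0;0 0 0 0;0 0 0 0'
python3 - <<'E'
from h import *
U=unit(); rel(U['g']-28*U['n']);print(st()[2]['wrist_torque'])
E
```

```text
time_s: 11.65
eef_pos: [706.8, 60.3, 108.0]
ee_rot: [0.148, 0.934, 0.215, 0.245]
force: [-3.1, -1.5, 8.6]
grip_width: 0.178
grip_force: 48.2
t 11.65 p [706.8  60.3 108. ] z [ 0.521 -0.171 -0.836] tilt 33.2 az -18.2 xaxis [0.788 0.474 0.393] y [ 0.33  -0.863  0.382] j [-0.02  0.61  1.5  -0.35  0.49  1.36]
move tool mm [-0.8 -0.8  2.7]
[-0.40863747  0.03025628 -0.35147833]
```

```bash
python3 -m pendant '0 0 0 0.1;0 0 0 0.12;0 0 0 0.12;0 0 0 0.12;0 0 0 0.12;0 0 0 0.12'; python3 -m pendant '0 0 0 0.12;0 0 0 0.12;0 0 0 0.12;0 0 0 0.12;0 0 0 0.06;0 0 0 0'
python3 - <<'E'
from h import *
U=unit(); rel(U['g']-28*U['n']);print(st()[2]['wrist_torque'])
E
```

```text
time_s: 12.4
eef_pos: [706.9, 59.9, 108.3]
ee_rot: [0.055, 0.951, -0.12, 0.281]
force: [-2.6, -4.6, 8.0]
grip_width: 0.181
grip_force: 47.8
time_s: 13.15
eef_pos: [706.8, 59.6, 108.2]
ee_rot: [-0.021, 0.885, -0.368, 0.285]
force: [-4.5, -6.6, 8.9]
grip_width: 0.181
grip_force: 48.0
t 13.15 p [706.8  59.6 108.2] z [ 0.521 -0.172 -0.836] tilt 33.2 az -18.3 xaxis [ 0.567 -0.663  0.489] y [-0.639 -0.729 -0.248] j [-0.02  0.61  1.5  -0.35  0.49  2.6 ]
move tool mm [-1.5  0.1  2.7]
[-0.88007699 -0.03223647 -0.61807715]
```

```bash
python3 -m pendant '0 0 0 0.08;0 0 0 0.06;0 0 0 0.06;0 0 0 0'
python3 - <<'E'
from h import *
U=unit(); rel(U['g']-28*U['n']);print(st()[2]['wrist_torque'],st()[1].T@st()[2]['wrist_torque'])
E
```

```text
time_s: 13.65
eef_pos: [706.7, 59.5, 108.0]
ee_rot: [-0.05, 0.844, -0.454, 0.282]
force: [-4.5, -4.9, 8.2]
grip_width: 0.177
grip_force: 45.7
t 13.65 p [706.7  59.5 108. ] z [ 0.52  -0.172 -0.837] tilt 33.2 az -18.3 xaxis [ 0.429 -0.795  0.43 ] y [-0.739 -0.582 -0.34 ] j [-0.02  0.61  1.5  -0.35  0.49  2.8 ]
move tool mm [-1.4  0.2  2.6]
[-0.89063738 -0.0512493  -0.63471273] [-0.61388326  0.90333703  0.07649343]
```

```bash
python3 -m pendant '0 0 0 0;0 0 0 0;0 0 0 0;0 0 -0.02 0;0 0 -0.04 0;0 0 -0.055 0;0 0 -0.055 0;0 0 -0.055 0;0 0 -0.03 0' 0.7 40
python3 - <<'E'
from h import *
U=unit(); rel([500,250,400])
c=cap('top');s=cap('side');o=[]
for f in (lambda x,y:None,):pass
for k in(c,s):
    x,y=proj(k,[U['k']+40*U['n']])[0].astype(int);o.append(cv2.resize(k['color'][y-40:y+40,x-40:x+40,::-1],(400,400),interpolation=cv2.INTER_CUBIC).copy())
    im=o[-1]
    V=unit(bar=44-82.5);h=V['k']+(60-9)*V['n']
    p=(proj(k,[h+35*i*V['u']+8*j*V['v'] for i,j in[(1,1),(1,-1),(-1,-1),(-1,1)]])-[x-40,y-40]+.5)*5
    for q in p: cv2.circle(im,tuple(np.round(q).astype(int).tolist()),3,(0,255,255),-1)
cv2.imwrite('pics/b.png',np.hstack(o))
E
```

```text
time_s: 14.78
eef_pos: [573.0, 104.6, 323.7]
ee_rot: [-0.051, 0.844, -0.454, 0.282]
force: [0.3, 0.2, -0.1]
grip_width: 0.703
grip_force: 0.0
t 14.775 p [573.  104.6 323.7] z [ 0.522 -0.17  -0.836] tilt 33.3 az -18.0 xaxis [ 0.429 -0.794  0.43 ] y [-0.737 -0.583 -0.342] j [ 0.07  0.14  1.58 -0.27  0.89  2.74]
move tool mm [-114.   -57.1 -126.6]
```

View pics/b.png

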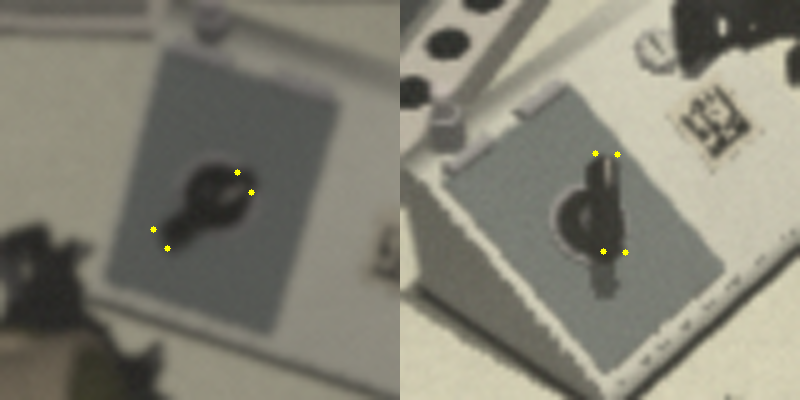

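The knob bar at right-panel (605,205) matches the dots predicted for 82° of turn and 9 mm pressed, and it stayed in after release. Next I'll bring the tool back to vertical by pulling in against the inner reach limit at the same azimuth.

```bash
python3 -m pendant '0 0 0 -0.18;0 0 0 -0.18;0 0 0 -0.18;0 0 0 -0.18;0 0 0 -0.18;0 0 0 -0.15' 1; python3 -c "
from h import *
rel([285,-93,420]);print('world in/out radial per 1 in tool',st()[1].T@np.array([-.951,.309,0]))"
```

```text
time_s: 15.62
eef_pos: [574.1, 103.7, 318.9]
ee_rot: [0.098, 0.958, 0.033, 0.267]
force: [0.4, -0.4, -1.6]
grip_width: 0.998
grip_force: 0.0
t 15.625 p [574.1 103.7 318.9] z [ 0.517 -0.171 -0.838] tilt 33.0 az -18.3 xaxis [0.856 0.115 0.505] y [ 0.01  -0.978  0.206] j [ 0.07  0.15  1.58 -0.27  0.89  1.69]
move tool mm [-219.1  210.3 -200.7]
world in/out radial per 1 in tool [-0.77805917 -0.31224361 -0.54498611]
```

```bash
python3 -m pendant '-0.037 0.035 -0.033 0;-0.037 0.035 -0.033 0;-0.037 0.035 -0.033 0;-0.037 0.035 -0.033 0;-0.037 0.035 -0.033 0;-0.037 0.035 -0.033 0;-0.047 -0.019 -0.033 0;-0.047 -0.019 -0.033 0'; python3 -c "
from h import *
rel([285,-93,420]);print('radial',st()[1].T@np.array([-.951,.309,0]))"
```

```text
time_s: 16.62
eef_pos: [255.7, -66.7, 408.1]
ee_rot: [0.088, 0.963, 0.012, 0.255]
force: [-0.9, -0.1, -0.6]
grip_width: 1.001
grip_force: 0.0
t 16.625 p [255.7 -66.7 408.1] z [ 0.493 -0.163 -0.855] tilt 31.3 az -18.3 xaxis [0.87  0.068 0.488] y [-0.021 -0.984  0.175] j [-1.27 -0.81  1.97  0.44  1.63  0.38]
move tool mm [29.5 27.4  8.6]
radial [-0.80618284 -0.28412733 -0.51886692]
```

```bash
python3 -m pendant '-0.048 -0.017 -0.03 0;-0.048 -0.017 -0.03 0;-0.048 -0.017 -0.03 0;-0.048 -0.017 -0.03 0'; python3 -c "
from h import *
rel([285,-93,420]);print('radial',st()[1].T@np.array([-.951,.309,0]))"
```

```text
time_s: 17.12
eef_pos: [200.9, -94.1, 401.2]
ee_rot: [0.031, 0.974, -0.004, 0.226]
force: [-0.2, -0.9, -0.0]
grip_width: 1.002
grip_force: 0.0
t 17.125 p [200.9 -94.1 401.2] z [ 0.439 -0.062 -0.896] tilt 26.3 az -8.0 xaxis [0.898 0.005 0.439] y [-0.022 -0.998  0.058] j [-2.1  -0.9   1.97  0.53  2.19 -0.24]
move tool mm [83.8 -1.9 20. ]
radial [-0.85256274 -0.28716263 -0.43652766]
```

```bash
python3 -m pendant '0.007 0.042 0.006 0;0.007 0.042 0.006 0;0.007 0.042 0.006 0;0.007 0.042 0.006 0;0.007 0.042 0.006 0;0.007 0.042 0.006 0'; python3 -c "
from h import *
rel([420,-60,220])"
```

```text
time_s: 17.88
eef_pos: [241.4, -330.4, 402.9]
ee_rot: [0.03, 0.974, -0.005, 0.224]
force: [-1.2, -0.5, 0.9]
grip_width: 1.003
grip_force: 0.0
t 17.875 p [ 241.4 -330.4  402.9] z [ 0.437 -0.061 -0.897] tilt 26.2 az -8.0 xaxis [0.899 0.005 0.438] y [-0.023 -0.998  0.057] j [-1.53 -0.18  1.66  0.45  1.58  0.08]
move tool mm [  81.9 -284.4  225.6]
```

```bash
python3 -m pendant '0.012 -0.041 0.02 0;0.012 -0.041 0.03 0;0.012 -0.041 0.035 0;0.012 -0.041 0.035 0;0.012 -0.041 0.035 0;0.012 -0.041 0.035 0;0.01 -0.038 0.03 0;-0.045 0 -0.022 0;-0.045 0 -0.022 0'; python3 -c "
from h import *
rel([300,-45,220]);print('radial',st()[1].T@np.array([-.99,.14,0]))"
```

```text
time_s: 19.0
eef_pos: [316.3, -54.4, 224.0]
ee_rot: [0.029, 0.974, -0.002, 0.223]
force: [-0.9, -0.7, 1.2]
grip_width: 1.0
grip_force: 0.0
t 19.0 p [316.3 -54.4 224. ] z [ 0.434 -0.058 -0.899] tilt 26.0 az -7.6 xaxis [0.901 0.01  0.434] y [-0.016 -0.998  0.056] j [-0.78 -0.48  2.3   0.33  0.97  0.66]
move tool mm [-16.3  -9.4  -4. ]
radial [-0.89037491 -0.12376174 -0.43773914]
```

```bash
python3 -m pendant '-0.049 -0.007 -0.024 0;-0.049 -0.007 -0.024 0;-0.049 -0.007 -0.024 0;-0.049 -0.007 -0.024 0'; python3 -c "
from h import *
rel([300,-45,220]);print('radial',st()[1].T@np.array([-.99,.14,0]))"
```

```text
time_s: 19.5
eef_pos: [215.5, -61.4, 230.8]
ee_rot: [0.024, 0.979, -0.009, 0.204]
force: [-0.3, -1.3, 0.2]
grip_width: 0.998
grip_force: 0.0
t 19.5 p [215.5 -61.4 230.8] z [ 0.398 -0.051 -0.916] tilt 23.7 az -7.3 xaxis [ 0.917 -0.007  0.399] y [-0.027 -0.999  0.044] j [-1.62 -0.95  2.4   0.41  1.65  0.01]
move tool mm [ 73.1 -19.2  42.7]
radial [-0.90878379 -0.11314641 -0.40126041]
```

```bash
python3 -m pendant '-0.055 -0.006 -0.024 0;-0.055 -0.006 -0.024 0;-0.055 -0.006 -0.024 0'; python3 -c "
from h import *
rel([300,-45,220]);print('radial',st()[1].T@np.array([-.99,.14,0]))
s=cap('side');print(proj(s,[[-200,650,450],[-200,750,450],[0,750,450],[-350,600,450],[-200,650,0],[-300,600,0],[-300,0,0]]).round())"
```

```text
time_s: 19.88
eef_pos: [155.6, -107.3, 230.8]
ee_rot: [0.008, 0.984, -0.004, 0.178]
force: [-0.1, -1.6, 0.0]
grip_width: 1.003
grip_force: 0.0
t 19.875 p [ 155.6 -107.3  230.8] z [ 0.35  -0.017 -0.937] tilt 20.5 az -2.8 xaxis [ 0.937 -0.004  0.35 ] y [-0.01  -1.     0.015] j [-2.25 -0.97  2.39  0.31  1.92 -0.6 ]
move tool mm [131.3 -63.9  59.5]
radial [-0.92799583 -0.12999303 -0.34874855]
[[596. 441.]
 [594. 505.]
 [467. 461.]
 [682. 438.]
 [508. 491.]
 [551. 484.]
 [562. 288.]]
```

```bash
python3 -m pendant '-0.053 -0.01 -0.02 0;-0.053 -0.01 -0.02 0'; python3 -c "
from h import *
rel([200,-330,350])"
```

```text
time_s: 20.18
eef_pos: [101.4, -122.2, 228.8]
ee_rot: [0.003, 0.987, 0.001, 0.163]
force: [0.3, -1.1, -0.1]
grip_width: 1.002
grip_force: 0.0
t 20.175 p [ 101.4 -122.2  228.8] z [ 0.321 -0.005 -0.947] tilt 18.7 az -1.0 xaxis [0.947 0.003 0.321] y [ 0.001 -1.     0.006] j [-2.67 -0.97  2.39  0.17  2.   -1.05]
move tool mm [131.8 208.6 -81.9]
```

```bash
python3 -m pendant '0.017 0.042 -0.013 0;0.017 0.042 -0.013 0;0.017 0.042 -0.013 0;0.017 0.042 -0.013 0;0.017 0.042 -0.013 0;0.05 0 -0.03 0'
python3 - <<'E'
from h import *
rel([430,60,320]); p,R,s=st()
def best(R):
    t=R[:,2];U=unit();out=[]
    for k in range(-180,181):
        d=Rn.from_rotvec(np.radians(k)*t).apply([0,0,-1.]);out.append((np.degrees(np.arccos(-d@U['n'])).round(1),k))
    return sorted(out)[:3]
print(best(R))
E
```

```text
time_s: 20.92
eef_pos: [176.9, -277.3, 344.8]
ee_rot: [-0.0, 0.988, 0.003, 0.156]
force: [-0.9, -0.3, -0.1]
grip_width: 0.998
grip_force: 0.0
t 20.925 p [ 176.9 -277.3  344.8] z [ 0.307  0.001 -0.952] tilt 17.9 az 0.2 xaxis [0.952 0.006 0.307] y [ 0.007 -1.     0.001] j [-1.64 -0.29  1.85  0.31  1.61 -0.06]
move tool mm [ 235.4 -335.6  101.9]
[(np.float64(0.1), -145), (np.float64(0.3), -146), (np.float64(0.3), -144)]
```

```bash
python3 -m pendant '0.0325 -0.048 0.0127 0;0.0325 -0.048 0.0127 0;0.0325 -0.048 0.0127 0;0.0325 -0.048 0.0127 0;0.0325 -0.048 0.0127 0;0.0325 -0.048 0.0127 0;0.0325 -0.048 0.0127 0;0 -0.05 0 0;0 -0.05 0 0' 1 40
python3 - <<'E'
from h import *
p,R,s=st();rel(np.array([448,346,105])-111*R[:,2])
E
```

```text
time_s: 22.05
eef_pos: [396.0, 131.8, 327.7]
ee_rot: [0.003, 0.988, 0.005, 0.152]
force: [0.8, -0.0, -0.7]
grip_width: 0.999
grip_force: 0.0
t 22.05 p [396.  131.8 327.7] z [ 0.301 -0.005 -0.954] tilt 17.5 az -0.9 xaxis [0.954 0.01  0.301] y [ 0.008 -1.     0.008] j [ 0.05 -0.16  1.79 -0.02  1.2   1.62]
move tool mm [ -15.3 -215.5  115.9]
```

```bash
python3 -m pendant '-0.004 -0.054 0.02 0;-0.004 -0.054 0.025 0;-0.004 -0.054 0.035 0;-0.003 -0.053 0.035 0;0 0 0 0.175;0 0 0 0'
python3 - <<'E'
from h import *
p,R,s=st();rel(np.array([448,346,105])-111*R[:,2])
c=cap('top');s=cap('side');o=[]
for k in(c,s):
    x,y=proj(k,[[440,346,110]])[0].astype(int);o.append(cv2.resize(k['color'][y-40:y+40,x-40:x+40,::-1],(400,400),interpolation=cv2.INTER_CUBIC).copy())
cv2.imwrite('pics/c.png',np.hstack(o))
E
```

```text
time_s: 22.8
eef_pos: [413.9, 341.8, 213.0]
ee_rot: [-0.009, 0.985, -0.081, 0.152]
force: [0.9, 0.3, 0.2]
grip_width: 0.997
grip_force: 0.0
t 22.8 p [413.9 341.8 213. ] z [ 0.3   -0.006 -0.954] tilt 17.5 az -1.2 xaxis [ 0.941 -0.162  0.297] y [-0.156 -0.987 -0.043] j [ 0.55  0.24  1.67 -0.2   0.98  2.37]
move tool mm [-0.7 -4.9  2.2]
```

View pics/c.png

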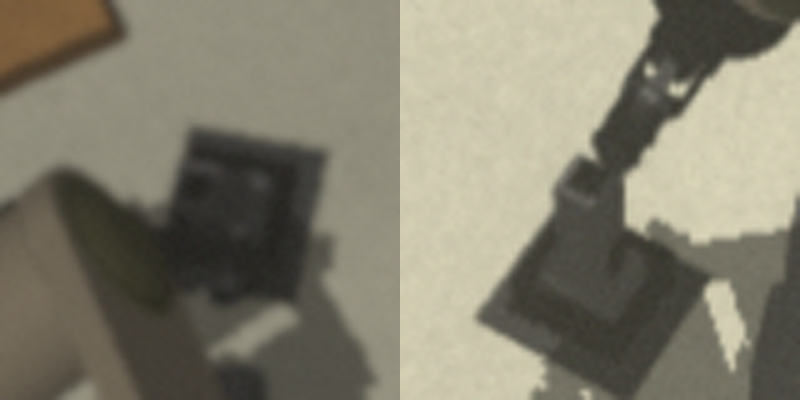

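The side view (right) shows the scanner upright in its cradle, handle top at (590,180), with the tilted gripper just above it and in line. I'll descend and grip.

```bash
python3 -m pendant '0 -0.005 0.02 0;0 0 0.03 0;0 0 0.03 0;0 0 0.03 0;0 0 0.02 0;0 0 0 0' 1 40;python3 -m pendant '0 0 0 0;0 0 0 0;0 0 0 0;0 0 0 0;0 0 0 0' 0 60
python3 - <<'E'
from h import *
p,R,s=st();rel(np.array([448,346,105])+19*R[:,2]);print('grasp pt',p-19*R[:,2])
E
```

```text
time_s: 23.65
eef_pos: [454.5, 344.5, 90.3]
ee_rot: [-0.009, 0.985, -0.082, 0.152]
force: [-0.3, 0.8, 0.4]
grip_width: 0.998
grip_force: 0.0
time_s: 24.28
eef_pos: [454.9, 345.3, 92.1]
ee_rot: [-0.01, 0.985, -0.082, 0.153]
force: [-0.6, -2.6, 6.5]
grip_width: 0.347
grip_force: 58.9
t 24.275 p [454.9 345.3  92.1] z [ 0.304 -0.005 -0.953] tilt 17.7 az -1.0 xaxis [ 0.94  -0.164  0.3  ] y [-0.158 -0.986 -0.045] j [ 0.51  0.46  1.72 -0.24  0.71  2.41]
move tool mm [-2.7 -0.2  4.7]
grasp pt [449.09032306 345.37951869 110.23153348]
```

```bash
python3 - <<'E'
from h import *
p,R,s=st();np.savez('grasp.npz',p=p,R=R)
E
python3 -m pendant '0.006 -0.001 -0.019 0;0.009 -0.0014 -0.0286 0;0.015 -0.0022 -0.0477 0;0.015 -0.0022 -0.0477 0;0.009 -0.0014 -0.0286 0;0.0 0 0 0'
python3 - <<'E'
from h import *
g=np.load('grasp.npz');T0=np.array([448,346,5.])
p,R,s=st();rel(g['p'],0);print(s['grip_force'],s['grip_width'],s['force'])
c=cap('side');x,y=proj(c,[p])[0].astype(int)
cv2.imwrite('pics/d.png',cv2.resize(c['color'][max(0,y-50):y+70,x-60:x+60,::-1],(480,480),interpolation=cv2.INTER_CUBIC))
E
```

```text
time_s: 25.02
eef_pos: [455.1, 345.7, 273.1]
ee_rot: [-0.011, 0.985, -0.082, 0.154]
force: [0.2, 0.2, -1.9]
grip_width: 0.343
grip_force: 59.6
t 25.025 p [455.1 345.7 273.1] z [ 0.305 -0.004 -0.952] tilt 17.8 az -0.7 xaxis [ 0.939 -0.165  0.302] y [-0.158 -0.986 -0.047] j [ 0.51  0.26  1.48 -0.17  1.13  2.3 ]
move tool mm [-54.8   8.9 172.3]
59.646703004837036 0.3426408291116955 [ 0.22099613  0.21820518 -1.93489021]
```

View pics/d.png

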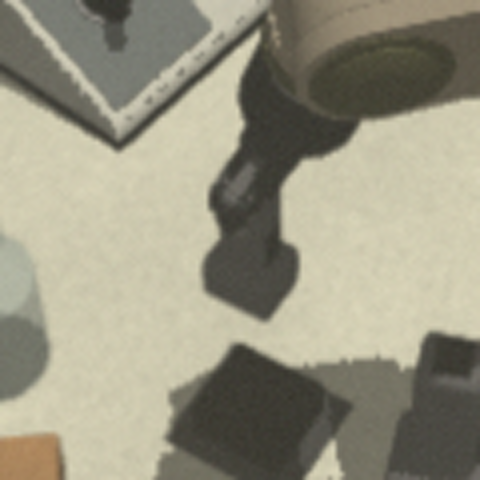

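The scanner (250,260) is gripped, hanging upright clear of the empty cradle at (250,400). Next I'll move toward the label and turn about the tool axis, which swings the scanner square to the slope.

```bash
python3 -m pendant '0.01 0.05 -0.01 0;0.01 0.05 -0.01 0;0.01 0.05 -0.01 0;0.01 0.05 0 0;0 0 0 -0.18;0 0 0 -0.18;0 0 0 -0.18;0 0 0 -0.18;0 0 0 -0.18;0 0 0 -0.18'; python3 -m pendant '0 0 0 -0.18;0 0 0 -0.18;0 0 0 -0.18;0 0 0 -0.18;0 0 0 -0.18;0 0 0 -0.18;0 0 0 -0.18;0 0 0 -0.18;0 0 0 0'
cat > sc.py <<'E'
from h import *
g=np.load('grasp.npz');o=g['R'].T@(np.array([448.,346,5])-g['p']);dt=g['R'].T@np.array([0,0,-1.]);U=unit()
p,R,s=st();O=p+R@o;d=R@dt
print('scanner origin',O.round(1),'err deg',np.degrees(np.arccos(-d@U['n'])).round(1),'label in: dist',((O-U['L'])@U['n']).round(1),'up',((O-U['L'])@U['e1']).round(1),'left',((O-U['L'])@U['y']).round(1))
for k in range(-40,41,4):
    e=Rn.from_rotvec(np.radians(k)*R[:,2]).apply(d);
    if k%8==0: print(k,np.degrees(np.arccos(-e@U['n'])).round(1),end='; ')
rel(U['L']+75*U['n']-R@o)
E
python3 sc.py
```

```text
time_s: 26.32
eef_pos: [450.9, 141.6, 300.6]
ee_rot: [0.07, 0.886, 0.439, 0.134]
force: [-0.1, -0.1, -1.4]
grip_width: 0.342
grip_force: 60.5
time_s: 27.45
eef_pos: [451.0, 141.6, 301.0]
ee_rot: [0.141, 0.38, 0.913, 0.055]
force: [0.2, 0.4, -1.7]
grip_width: 0.344
grip_force: 60.4
scanner origin [500.1 120.9 231.7] err deg 1.2 label in: dist 245.6 up -108.2 left 128.9
-40 10.9; -32 8.5; -24 6.1; -16 3.7; -8 1.3; 0 1.2; 8 3.7; 16 6.1; 24 8.5; 32 10.8; 40 13.1; t 27.45 p [451.  141.6 301. ] z [ 0.299 -0.006 -0.954] tilt 17.4 az -1.1 xaxis [-0.671  0.709 -0.215] y [0.678 0.705 0.208] j [ 0.07 -0.01  1.72 -0.03  1.12 -0.7 ]
move tool mm [-201.5  -51.3  119.1]
```

```bash
python3 -m pendant '-0.04 -0.01 0.01 0;-0.04 -0.01 0.01 0;-0.04 -0.01 0.01 0;-0.04 -0.01 0.01 0;-0.04 -0.01 0.01 0;0 0 0.02 0;0 0 0.02 0;0 0 0 0'; python3 sc.py
```

```text
time_s: 28.45
eef_pos: [578.6, -35.6, 247.6]
ee_rot: [0.14, 0.381, 0.912, 0.056]
force: [1.0, -0.1, -0.4]
grip_width: 0.346
grip_force: 60.3
scanner origin [627.6 -56.2 178.2] err deg 1.3 label in: dist 102.8 up 7.8 left -0.2
-40 10.9; -32 8.6; -24 6.1; -16 3.7; -8 1.3; 0 1.3; 8 3.7; 16 6.1; 24 8.5; 32 10.9; 40 13.2; t 28.45 p [578.6 -35.6 247.6] z [ 0.298 -0.004 -0.955] tilt 17.3 az -0.8 xaxis [-0.671  0.711 -0.213] y [0.679 0.704 0.209] j [-0.3   0.26  1.55  0.1   1.04 -1.12]
move tool mm [-1.9 -1.6 28.8]
```

```bash
python3 -m pendant '-0.001 -0.001 0.014 0;-0.001 -0.001 0.014 0;0 0 0 0;0 0 0 0'
python3 - <<'E'
exec(open('sc.py').read())
c=cap('side');t=cap('top');o=[]
for k in(t,c):
    x,y=proj(k,[U['L']+60*U['n']])[0].astype(int);o.append(cv2.resize(k['color'][y-40:y+40,x-40:x+40,::-1],(400,400),interpolation=cv2.INTER_CUBIC))
cv2.imwrite('pics/e.png',np.hstack(o))
E
```

```text
time_s: 28.95
eef_pos: [587.9, -38.7, 223.6]
ee_rot: [0.143, 0.379, 0.913, 0.056]
force: [0.4, -0.0, -1.2]
grip_width: 0.347
grip_force: 60.4
scanner origin [637.3 -59.4 154.5] err deg 1.1 label in: dist 77.5 up 3.0 left -0.2
-40 11.0; -32 8.6; -24 6.2; -16 3.8; -8 1.4; 0 1.1; 8 3.5; 16 5.9; 24 8.3; 32 10.6; 40 13.0; t 28.95 p [587.9 -38.7 223.6] z [ 0.303 -0.006 -0.953] tilt 17.6 az -1.1 xaxis [-0.672  0.708 -0.218] y [0.676 0.706 0.21 ] j [-0.3   0.3   1.57  0.1   0.98 -1.13]
move tool mm [ 1.8 -1.1  3.3]
```

View pics/e.png

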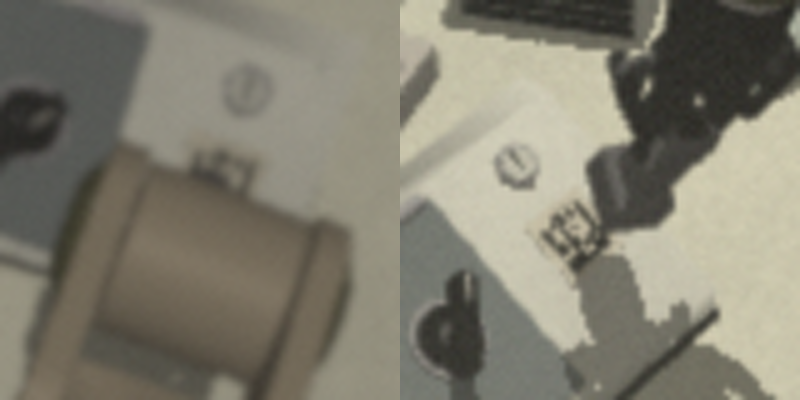

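```bash
python3 -m pendant '0 0 0 0;0 0 0 0;0 0 0 0;0 0 0 0;0 0 0 0;0 0 0 0;0 0 0 0;0 0 0 0;0 0 0 0;0 0 0 0'
```

```text
time_s: 30.3
eef_pos: [587.9, -38.7, 223.3]
ee_rot: [0.142, 0.379, 0.913, 0.056]
force: [0.5, -0.4, -0.6]
grip_width: 0.347
grip_force: 60.4
```

Side view (right): the scanner head, centred near (632,188), faces the label at (570,235) with a clear gap. I'll check that against the projected head centre.

Run:
```python
from h import *
U=unit();c=cap('side');x,y=proj(c,[U['L']+60*U['n']])[0].astype(int)
n=U['n'];L=U['L']
P=[L,L+77*n,L+97*n]+[L+h*n+20*i*U['e1']+20*j*U['y'] for h in(77,117) for i,j in((1,1),(1,-1),(-1,-1),(-1,1))]
print(((proj(c,P)-[x-40,y-40]+.5)*5).round()+[400,0])
```

```text
[[575. 236.]
 [617. 197.]
 [628. 186.]
 [579. 190.]
 [617. 160.]
 [654. 204.]
 [616. 235.]
 [602. 168.]
 [640. 138.]
 [678. 183.]
 [640. 214.]]
```

The prediction (628,186) matches, so the scan was good. Now I'll retrace the path.

```bash
python3 -m pendant '0 0 -0.03 0;0.001 0.001 -0.04 0;0.04 0.01 -0.01 0;0.04 0.01 -0.01 0;0.04 0.01 -0.01 0;0.04 0.01 -0.01 0;0.04 0.01 -0.01 0;0 0 0 0.18;0 0 0 0.18;0 0 0 0.18'; python3 -m pendant '0 0 0 0.18;0 0 0 0.18;0 0 0 0.18;0 0 0 0.18;0 0 0 0.18;0 0 0 0.18;0 0 0 0.18;0 0 0 0.18;0 0 0 0.18;0 0 0 0.18'; python3 -m pendant '0 0 0 0.18;0 0 0 0'
cat > ret.py <<'E'
from h import *
import sys
g=np.load('grasp.npz');p,R,s=st()
print('yaw err',(Rn.from_matrix(R.T@g['R']).as_rotvec()).round(3))
# keep the scanner origin where it was, given present R
o=g['R'].T@(np.array([448.,346,5])-g['p']);rel(np.array([448,346,5+float(sys.argv[1])])-R@o)
E
python3 ret.py 170
```

```text
time_s: 31.6
eef_pos: [450.9, 140.4, 304.9]
ee_rot: [0.122, 0.611, 0.777, 0.093]
force: [0.0, -0.6, -1.5]
grip_width: 0.348
grip_force: 60.6
time_s: 32.85
eef_pos: [451.0, 140.3, 304.9]
ee_rot: [0.003, 0.988, 0.004, 0.153]
force: [-0.4, 0.6, -1.5]
grip_width: 0.341
grip_force: 60.5
time_s: 33.1
eef_pos: [451.0, 140.3, 304.9]
ee_rot: [-0.01, 0.985, -0.081, 0.153]
force: [0.8, -0.4, -1.9]
grip_width: 0.343
grip_force: 60.5
yaw err [0.    0.001 0.001]
t 33.1 p [451.  140.3 304.9] z [ 0.302 -0.006 -0.953] tilt 17.6 az -1.0 xaxis [ 0.94  -0.163  0.299] y [-0.157 -0.987 -0.044] j [ 0.07 -0.01  1.72 -0.03  1.13  1.81]
move tool mm [ -42.4 -201.    40.8]
```

```bash
python3 -m pendant '-0.01 -0.05 0.01 0;-0.01 -0.05 0.01 0;-0.011 -0.05 0.01 0;-0.011 -0.051 0.01 0;0 0 0 0;0 0 0 0'; python3 ret.py 70
```

```text
time_s: 33.85
eef_pos: [455.4, 345.0, 263.0]
ee_rot: [-0.01, 0.985, -0.081, 0.153]
force: [0.6, 0.3, -1.3]
grip_width: 0.347
grip_force: 60.9
yaw err [0.001 0.001 0.002]
t 33.85 p [455.4 345.  263. ] z [ 0.302 -0.006 -0.953] tilt 17.6 az -1.1 xaxis [ 0.94  -0.162  0.299] y [-0.156 -0.987 -0.043] j [ 0.51  0.27  1.5  -0.17  1.11  2.3 ]
move tool mm [-30.7   4.   96. ]
```

```bash
python3 -m pendant '-0.01 0.0013 0.032 0;-0.01 0.0013 0.032 0;-0.0107 0.0014 0.032 0;0 0 0 0;0 0 0 0'; python3 ret.py 0
```

```text
time_s: 34.48
eef_pos: [455.9, 345.6, 164.2]
ee_rot: [-0.01, 0.985, -0.082, 0.154]
force: [0.6, -0.0, -1.8]
grip_width: 0.343
grip_force: 60.7
yaw err [-0.001 -0.001 -0.001]
t 34.475 p [455.9 345.6 164.2] z [ 0.305 -0.005 -0.952] tilt 17.7 az -0.9 xaxis [ 0.939 -0.165  0.301] y [-0.158 -0.986 -0.046] j [ 0.51  0.36  1.65 -0.2   0.87  2.36]
move tool mm [-22.7   3.9  68.2]
```

```bash
python3 -m pendant '-0.005 0.001 0.015 0;-0.005 0.001 0.015 0;-0.005 0.001 0.015 0;-0.005 0.0006 0.013 0;0 0 0 0'; python3 ret.py 0
```

```text
time_s: 35.1
eef_pos: [452.6, 344.9, 99.3]
ee_rot: [-0.009, 0.985, -0.082, 0.152]
force: [-0.1, -0.2, -0.6]
grip_width: 0.347
grip_force: 60.9
yaw err [ 0.002  0.003 -0.   ]
t 35.1 p [452.6 344.9  99.3] z [ 0.3   -0.007 -0.954] tilt 17.5 az -1.3 xaxis [ 0.941 -0.164  0.297] y [-0.158 -0.986 -0.043] j [ 0.52  0.45  1.72 -0.23  0.73  2.41]
move tool mm [ 0.2 -0.6  7.7]
```

```bash
python3 -m pendant '0 0 0.004 0;-0.001 0 0.003 0;0 0 0 0;0 0 0 0'; python3 ret.py 0
```

```text
time_s: 35.6
eef_pos: [454.4, 345.4, 94.0]
ee_rot: [-0.01, 0.985, -0.082, 0.153]
force: [0.3, 0.3, -0.7]
grip_width: 0.346
grip_force: 60.9
yaw err [ 0.     0.001 -0.   ]
t 35.6 p [454.4 345.4  94. ] z [ 0.303 -0.005 -0.953] tilt 17.6 az -1.0 xaxis [ 0.94  -0.164  0.299] y [-0.158 -0.986 -0.045] j [ 0.51  0.46  1.72 -0.24  0.71  2.41]
move tool mm [0.  0.1 1.9]
```

```bash
python3 -m pendant '-0.001 0 0.003 0;0 0 0 0;0 0 0 0'; python3 -m pendant '0 0 0 0;0 0 0 0;0 0 0 0;0 0 0 0;0 0 0 0;0 0 -0.02 0;0 0 -0.04 0;0 0 -0.05 0;0 0 -0.05 0;0 0 -0.05 0' 1; python3 -m pendant '0 0 0 0;0 0 0 0;0 0 0 0;0 0 0 0'
python3 - <<'E'
from h import *
t=cap('top');s=cap('side');o=[]
for k in(t,s):
    x,y=proj(k,[[448,346,60]])[0].astype(int);o.append(cv2.resize(k['color'][y-35:y+35,x-35:x+35,::-1],(400,400),interpolation=cv2.INTER_CUBIC))
cv2.imwrite('pics/f.png',np.hstack(o))
for n,q in [(n,q) for n in('side','top') for q in 'jug media_bottle flask dish filter_box wash_bottle scanner'.split()]:
    print(n,q,[np.round(r['at']).tolist() for r in models.boxes_of(n,q)][:2])
E
```

```text
time_s: 35.98
eef_pos: [454.8, 345.8, 92.2]
ee_rot: [-0.01, 0.985, -0.082, 0.154]
force: [-4.1, -2.4, 12.0]
grip_width: 0.345
grip_force: 63.0
time_s: 37.22
eef_pos: [390.1, 346.5, 292.4]
ee_rot: [-0.01, 0.985, -0.082, 0.153]
force: [0.1, -0.1, -0.6]
grip_width: 0.999
grip_force: 0.0
time_s: 37.72
eef_pos: [390.8, 346.5, 289.8]
ee_rot: [-0.009, 0.985, -0.082, 0.152]
force: [-0.2, 0.2, 0.6]
grip_width: 1.004
grip_force: 0.0
side jug [[504.0, -295.0, 97.0]]
side media_bottle [[649.0, 387.0, 112.0], [706.0, 70.0, 116.0]]
side flask [[647.0, -380.0, 70.0]]
side dish [[597.0, 524.0, 52.0]]
side filter_box [[595.0, 523.0, 51.0]]
side wash_bottle [[542.0, -464.0, 102.0], [646.0, -379.0, 70.0]]
side scanner [[442.0, 364.0, 81.0], [298.0, 366.0, 89.0]]
top jug [[506.0, -309.0, 51.0]]
top media_bottle [[652.0, 357.0, 118.0]]
top flask [[642.0, -390.0, 72.0]]
top dish [[417.0, -60.0, 17.0]]
top filter_box [[592.0, 514.0, 45.0]]
top wash_bottle [[543.0, -474.0, 117.0]]
top scanner [[302.0, 329.0, 57.0], [445.0, 337.0, 81.0]]
```

View pics/f.png

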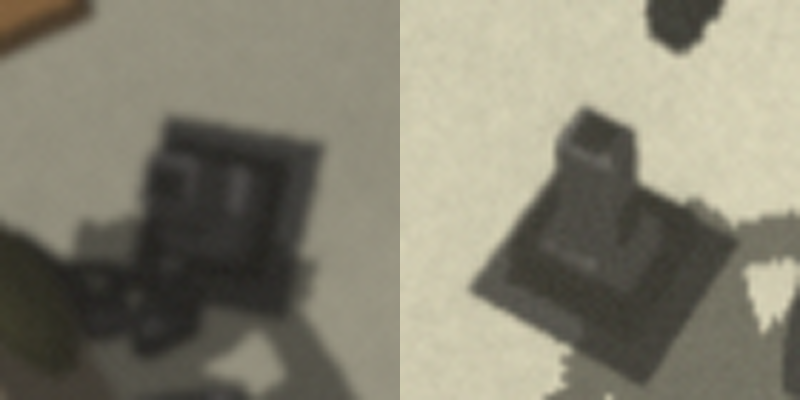

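The scanner stands upright in its cradle (right panel, handle top at (598,135)), as at the start. The gripper is clear and the bystanders haven't moved, so I'm handing in.

```bash
python3 -c "
from rig import ctrl
print(ctrl.finish_job())"
```

```text
the job is handed in; nothing more can be done
None
```

I handed the job in at about 38 s: the knob was turned about 82° and stayed in on release, the scanner was held about 77 mm off the label for over a second, and it stands back in its cradle with the bystanders unmoved; the hand-in returned no verdict, so these come from force readings and camera checks.

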